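Tip the lost dibber out of the tall glass beaker

ROBOT

A 6-joint arm with a two-finger parallel gripper is mounted at the origin on the work surface. World frame = base frame: x ahead of the robot, y to its left, z up, the work surface at z = 0. Lengths are in m, angles in rad, forces in N, time in s.
With the tool pointing down it reaches from about 0.35 to 0.85 m from the base axis. Payload 8.1 kg.
Tool frame: the origin (TCP) lies midway between the tips of the shut fingers; the grasp point (between the pads) lies 19 mm behind it; z points along the fingers, y is the direction in which the jaws open and shut (so a half turn about z gives the same grasp; the last joint's range is limited). The gripper opens to 93 mm and grips with 3 to 60 N. Pads are 15 mm wide; open, the fingers measure 128 mm over their backs; the gripper's body (75 mm by 188 mm) begins 65 mm behind the grasp point.
Start: joints at [1.109, 0.13, 1.488, -0, 1.523, -0.085], TCP at [0.221, 0.558, 0.219] pointing down, gripper open.
Joint ranges: [-2.96, 2.96], [-0.89, 2.26], [0.02, 2.5], [-1.34, 4.48], [0, 2.73], [-2.66, 2.66]. Speed limits (rad/s): [2.39, 2.39, 2.79, 3.14, 3.14, 3.14].

INTERFACE

Orientations are given as a rotation vector (axis times angle).
In Python, from plant import robot gives the robot as it stands. The module is installed in compiled form; this text tells all that it offers.
- The arm moves only by the shell command python3 -m pendant 'ROWS' [FORCE]. ROWS is JSON, a list of rows, each an object with "translation": the shift along the tool's x, y, z in mm, a list of three; "twist": the turn, a rotation vector about the tool's x, y, z in rad, a list of three; "grip": the opening, from -1 (shut) to 1 (fully open). A call has exactly 10 rows; each row shifts and turns the pose as measured when the row begins, along the tool's axes as they then stand; what a row does not reach is not made up. A row lasts 1/10 s, in which the tool goes at most 50 mm and 8.59 degrees, less where a joint would pass 70% of its speed; a pose out of reach is approached as far as the arm can. A call is refused whole if a number of a shift passes 50 or a number of a turn 0.15, either way. A call with a gripper value outside its range is refused whole. The fingers move at their own pace and stop on an object; FORCE is the grip in N (left out, the last holds). Time passes only in rows, so rows that do not move let the fingers close, or fill a call up. It gives the time, the measured TCP pose, the force and the opening at its end, in the units of the state.
- robot.read_state(): the state, without advancing time (a new reading comes with each control period).
- robot.read_camera(name): name is "side" or "top"; returns (picture, depth): 420x560x3 uint8, red, green, blue; 420x560 float32, m along the optical axis (not along the pixel's ray), 0 where there is no reading.
- robot.camera_info(name): a dict with "vertical_fov" (degrees; the focal length in pixels is half the picture's height over the tangent of half this angle, whatever the lens; pixels are square), "cx", "cy" (the principal point, pixels), "D" ([k1, k2, p1, p2, k3] as OpenCV has them; the pictures are not rectified), "cam_to_world" (4x4, takes a point from camera to world coordinates). Camera axes: x right, y up, looking along -z (the intrinsics and any distortion apply to the point x, -y, -z); pixel columns grow to the right and rows downward; lengths in m; the calibration is good to about 2 mm. A picture is of the moment at which its call begins. camera_info takes no time and is no camera call.
- robot.close_job(): hands the job in, once; it reports no verdict.
The state is a dict: "t": time; "q": joint angles; "dq": joint speeds; "joint_torque": joint torques, N m; "tool_pos": TCP position; "orientation": TCP orientation; "force": force on the tool from outside, world axes, zero at the start; "wrist_torque": the same for the moment, N m; "opening": finger opening in m.
Only numpy, scipy, OpenCV 4.12 (cv2) and the standard library are available. Lean on these libraries where they do the work, as an engineer would, in place of code of your own. Each camera call takes 0.05 s, during which the arm holds its last target. There are 200 camera calls.

TASK

The wooden dibber has dropped to the bottom of the tall glass measuring beaker, too deep for fingers to reach. Handling the glass gently, without squeezing it hard, knocking it over or dropping it, tip the beaker so that the dibber slides out into the steel tray, then set the empty beaker down at rest on the ledge clear of the tray, either standing upright or lying on its side. Leave the pots and other things where they are.

Things in the scene. Friction and masses are not known exactly. Their poses are not given: they have to be found in the camera images.
- beaker_mid (a point): tall glass beaker, 190 mm high: tube 58 mm outside, 50 mm bore, on a six-sided foot 72 mm across flats, 10 mm thick, so it does not roll when lying on its side (axis 33 mm up). 0.3 kg. Starts upright, left or right of the tray. Point: on the axis, 95 mm above the foot's underside; z from foot to open mouth, x towards a corner of the foot. A grip of 20 to 45 N holds it safely; over 60 N from each finger, or a fall, breaks it
- dibber_mid (a point): smooth turned-wood dibber inside the tall beaker: 95 mm long, shaft 19 mm thick with a blunt point, 33 mm round knob, 45 g. It leans point down on the inner floor (14 mm above the foot's underside), knob some 80 mm below the rim; slides once the beaker's mouth points 25 degrees or more below level (40 is sure). Point: on its axis at mid-length; z from point to knob
- tray: the shallow open steel tray lying loose on the ledge, 220 mm (its x) by 200 mm (its y) outside, 18 mm high, walls and floor 3 mm, about 0.9 kg; origin under its centre on the ledge, z up
- crock: bystander: clay pot 96 mm across and 110 mm tall holding three wooden canes that reach 225 mm high; it stands on the other side of the tray from the tall beaker; origin under its centre, z up
- bulb: bystander: pink silicone watering bulb, pear-shaped, 72 mm across, 128 mm tall, standing; origin under its centre
- rake: bystander: steel hand rake with a wooden handle, lying flat, about 230 mm along its x, 70 mm wide, 30 mm high; origin near its middle on the ledge
- squat_beaker: bystander: squat glass beaker without a foot, 72 mm across, 92 mm tall, empty; origin under its centre
- pot_a: bystander: clay pot of chives, 84 mm across, 75 mm tall (leaves to 160 mm); origin under its centre
- pot_b: bystander beyond the tray: clay pot of chives, 80 mm across, 70 mm tall (leaves to 135 mm); origin under its centre
Mind the look-alikes: they are no part of the job. What is shaped like the part that bears beaker_mid but yellow is not meant.

How it is judged:
At the end, for the whole second after the job is handed in: The dibber lies at rest in the tray (its middle at least 10 mm inside the tray's outer edges and under 35 mm high), out of the beaker; the beaker rests on the ledge, upright within 4.5 degrees or lying on its side, touching neither tray nor dibber (x of dibber_mid in the frame of tray between -0.1 and 0.1 m and y of dibber_mid in the frame of tray between -0.09 and 0.09 m and height (world z) of dibber_mid below 0.035 m and linear speed of each of dibber, beaker below 0.03 m/s and distance between dibber_mid and beaker_mid above 0.11 m and contact force between beaker and tray below 0.1 N and contact force between beaker and dibber below 0.05 N and height (world z) of beaker_mid below 0.105 m and (angle between beaker_mid's own z axis and vertical below 0.08 rad or (angle between beaker_mid's own z axis and vertical between 1.48 and 1.72 rad and height (world z) of beaker_mid below 0.05 m))).
It fails at once if the tall glass beaker is gripped with more than 60 N a side, or pressed or struck with more than 120 N (contact force between beaker and anything else above 120 N).
It fails at once if a bystander is moved by more than 40 mm (distance of any of crock, bulb, rake, squat_beaker, pot_a, pot_b from where it was at the start of the episode above 0.04 m).
It fails at once if the tall beaker is knocked over or let fall over: it swings through 40 to 72 degrees of lean with no finger on it (angle between beaker_mid's own z axis and vertical between 0.7 and 1.25 rad and angular speed of beaker above 2.5 rad/s and contact force between beaker and the fingers below 0.05 N).
It fails at once if the tall beaker is dropped or flung: it moves faster than 1 m/s (linear speed of beaker above 1 m/s).
It also fails if it takes over 61 s, if anything falls off the work surface, if the arm or the gripper's body presses on something with over 40 N, if the wrist force passes 120 N, or if a joint passes its speed limit or range.

## Working session

There is one attempt and no reset: what is moved stays moved. The work goes in short steps, Python scripts to look and compute and a shell command to move; the robot and the scene stay as the last step left them, time stands still between calls to the robot, and variables do not carry over. Pictures are saved under pics/ and viewed, about 8 in all and at most 12, crops included, and the job is handed in when it is done.

```bash
mkdir -p pics
cat > h.py <<'E'
import numpy as np,cv2
from plant import robot
from scipy.spatial.transform import Rotation as R
def K(n):
    i=robot.camera_info(n);f=210/np.tan(np.radians(i['vertical_fov'])/2)
    return np.array([[f,0,i['cx']],[0,f,i['cy']],[0,0,1.]]),np.array(i['D'],float),np.array(i['cam_to_world'])
def ray(n,uv):
    k,D,T=K(n);p=cv2.undistortPoints(np.array(uv,float).reshape(-1,1,2),k,D).reshape(-1,2)
    d=np.c_[p[:,0],-p[:,1],-np.ones(len(p))]@T[:3,:3].T
    return T[:3,3],d
def plane(n,uv,z):
    o,d=ray(n,uv);return o+d*((z-o[2])/d[:,2])[:,None]
def proj(n,P):
    k,D,T=K(n);q=(np.atleast_2d(P)-T[:3,3])@T[:3,:3]
    q=q*[1,-1,-1];return cv2.projectPoints(q,np.zeros(3),np.zeros(3),k,D)[0].reshape(-1,2)
def snap(n,name):
    a,d=robot.read_camera(n);cv2.imwrite(f'pics/{name}.png',a[:,:,::-1]);np.save(f'pics/{name}.npy',d);return a,d
def tri(a,b):
    (o,d),(p,e)=a,b;d=d[0];e=e[0];s=np.linalg.lstsq(np.c_[d,-e],p-o,rcond=None)[0]
    return (o+s[0]*d+p+s[1]*e)/2
E
python3 - <<'E'
from h import *
a,_=snap('top','t0');b,_=snap('side','s0')
for n in('top','side'):
    k,D,T=K(n);print(n,k[0,0],D,T.round(3).tolist())
s=robot.read_state();print(s)
E
```

```text
top 402.47830478802 [-0.05674787  0.          0.          0.          0.        ] [[0.02, 0.988, -0.151, 0.4], [-1.0, 0.023, 0.015, -0.006], [0.018, 0.151, 0.988, 1.355], [0.0, 0.0, 0.0, 1.0]]
side 543.1022266272744 [-0.07051391  0.          0.          0.          0.        ] [[0.941, -0.219, 0.258, 1.1], [0.338, 0.6, -0.725, -1.434], [0.004, 0.769, 0.639, 1.317], [0.0, 0.0, 0.0, 1.0]]
{'t': 0.1, 'q': array([ 1.10859207e+00,  1.31082333e-01,  1.48916431e+00,  1.73046389e-05,
        1.52297407e+00, -8.53902186e-02]), 'dq': array([ 2.10954983e-04, -3.42818847e-03,  1.69012116e-04,  8.23606726e-04,
       -9.70625683e-05,  4.58620546e-04]), 'joint_torque': array([ 1.74012392e-03, -5.61342359e+01, -4.93095124e+01,  7.71402405e-02,
        2.90344778e-02, -7.16594536e-05]), 'tool_pos': array([0.22051943, 0.55746777, 0.21769764]), 'orientation': array([-5.88318088e-01, -3.08554856e+00,  2.45439478e-03]), 'force': array([-0.39186852,  0.04848634,  0.00820883]), 'wrist_torque': array([ 0.02293532, -0.01736005, -0.00349285]), 'opening': 0.09274486212523743}
```

View pics/t0.png

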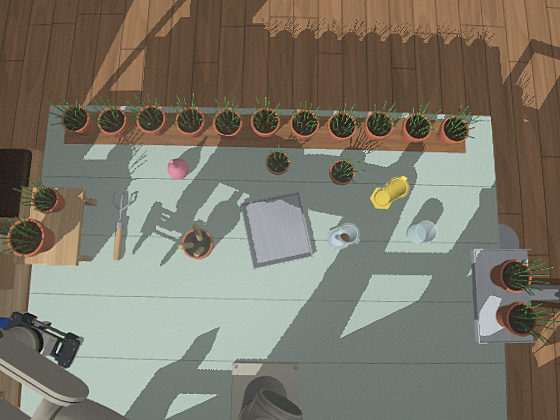

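View pics/s0.png

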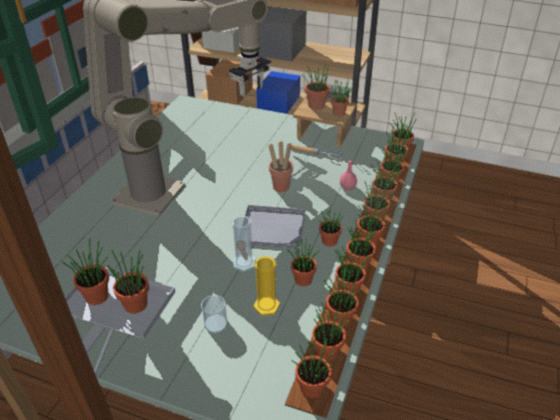

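Top view: tray at about (279,230), clear footed beaker at (344,236), a yellow one like it at (390,192), squat beaker (421,232), crock (198,242), pots (278,161) and (342,171), bulb (177,168), rake (120,225). Candidates for the beaker are the clear one at (344,236), which has a foot and holds the dibber; the yellow one, which is excluded; and the squat one, which has no foot. The clear footed one fits. I'll confirm it with a crop.

Run:
```python
from h import *
a=cv2.imread('pics/t0.png')[150:280,230:450];b=cv2.imread('pics/s0.png')[190:340,180:340]
A=cv2.resize(a,(440*1,260),interpolation=3);B=cv2.resize(b,(352,330),interpolation=3)
A=cv2.resize(a,None,fx=3.6,fy=3.6,interpolation=3)[:,:];
cv2.imwrite('pics/c0.png',A)
c=np.zeros((600,640,3),np.uint8);B=cv2.resize(b,(640,600),interpolation=3);cv2.imwrite('pics/c1.png',B)
# tray corners guess from mask: grey
import sys
img=cv2.imread('pics/t0.png')
hsv=cv2.cvtColor(img,cv2.COLOR_BGR2HSV);print(hsv[230,279],hsv[230,330],hsv[280,250],img[230,279],img[280,250])
```

```text
[113  12 170] [ 83  21 160] [ 71  18 196] [170 164 162] [187 196 182]
```

View pics/c0.png

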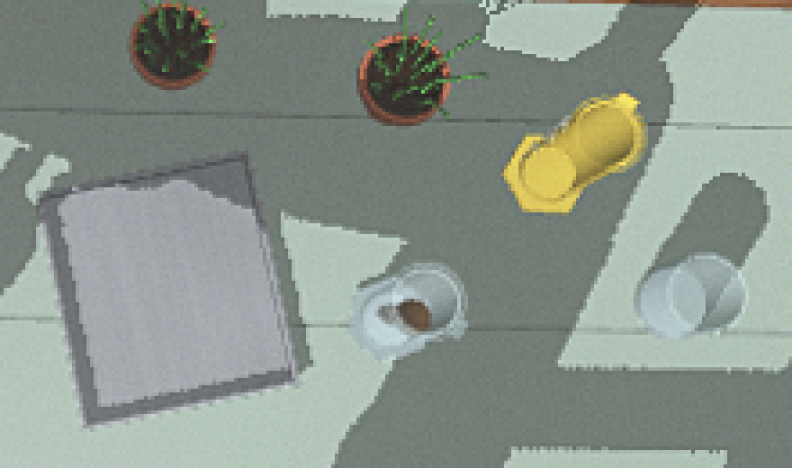

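View pics/c1.png

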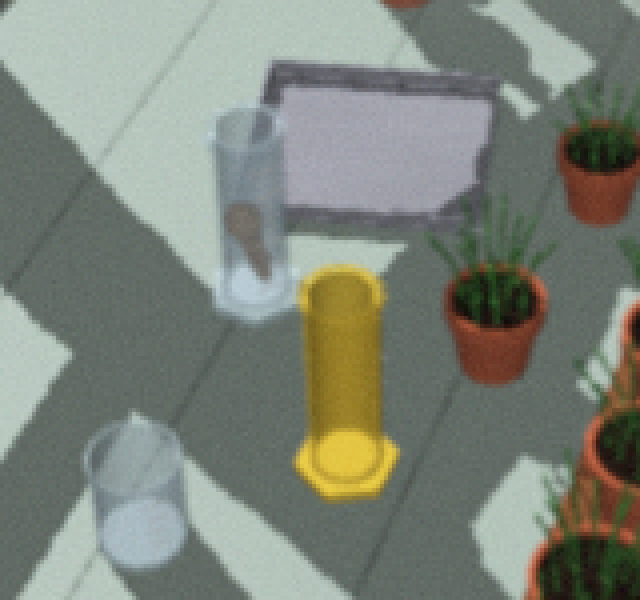

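The crops confirm it. The clear footed beaker, with the brown knob inside, has its rim at about c0 (431,301) and its foot at about (390,318). The yellow beaker and the squat beaker are different objects. Next I'll measure.

Run:
```python
from h import *
c=lambda x,y:(230+x/3.6,150+y/3.6); s=lambda x,y:(180+x/4,190+y/4)
print('rim top',plane('top',[c(431,301)],.19),'side',plane('side',[s(248,122)],.19))
print('foot top',plane('top',[c(388,320)],.012),'side',plane('side',[s(254,288)],.012))
t=plane('top',[c(40,197),c(247,153),c(297,382),c(88,424)],.018);print('tray',t,t.mean(0))
print(np.linalg.norm(t-np.roll(t,1,0),axis=1))
print('knob',plane('top',[c(413,315)],.1),plane('side',[s(242,218)],.1))
for n,p,z in(('potA',c(403,80),.07),('potB',c(172,45),.07),('yelrim',c(605,130),.19),('yelfoot',c(545,175),.01),('squat',c(705,290),.092),('crock',(198,242),.11)):print(n,plane('top',[p],z))
st=robot.read_state();print(R.from_rotvec(st['orientation']).as_matrix())
```

```text
rim top [[ 0.51460364 -0.23717313  0.19      ]] side [[ 0.51444645 -0.22879973  0.19      ]]
foot top [[ 0.51344091 -0.23206572  0.012     ]] side [[ 0.51427013 -0.23825301  0.012     ]]
tray [[ 0.62106161  0.09498423  0.018     ]
 [ 0.6675291  -0.09814275  0.018     ]
 [ 0.45403865 -0.14684564  0.018     ]
 [ 0.41184279  0.04422258  0.018     ]] [ 0.53861804 -0.0264454   0.018     ]
[0.21528878 0.19863851 0.21897522 0.19567206]
knob [[ 0.51084801 -0.23916638  0.1       ]] [[ 0.51194268 -0.24687441  0.1       ]]
potA [[ 0.72867614 -0.23674579  0.07      ]]
potB [[ 0.75616315 -0.02471273  0.07      ]]
yelrim [[ 0.65996686 -0.38386145  0.19      ]]
yelfoot [[ 0.65477165 -0.38307966  0.01      ]]
squat [[ 0.53893116 -0.50227205  0.092     ]]
crock [[0.48611986 0.21734816 0.11      ]]
[[-9.29841290e-01  3.67960087e-01 -7.41459135e-04]
 [ 3.67960801e-01  9.29840173e-01 -1.44952264e-03]
 [ 1.56072015e-04 -1.62065390e-03 -9.99998675e-01]]
```

```bash
cat >> h.py <<'E'
def plan(tp,tR,n,gripnote=''):
    s=robot.read_state();p=s['tool_pos'];r=R.from_rotvec(s['orientation'])
    tw=(r.inv()*tR).as_rotvec();w=tw/n;d=(np.array(tp)-p)/n
    print('t',round(s['t'],2),'p',p.round(3),'q',s['q'].round(2),'tw/row',w.round(3),'|tw|',np.linalg.norm(tw).round(2))
    for i in range(n):
        print((r*R.from_rotvec(w*i)).inv().apply(d*1000).round().astype(int).tolist())
def M(x,z):
    x=np.array(x,float);z=np.array(z,float);return R.from_matrix(np.c_[x,np.cross(z,x),z])
E
python3 - <<'E'
from h import *
S=R.from_rotvec(robot.read_state()['orientation']);F=M([0,0,-1],[1,0,0])
for a in np.arange(-1,2.6,.25):
    W=M([0,0,1],[0,1,0])*R.from_rotvec([0,0,a])
    print(round(a,2),(S.inv()*W).magnitude().round(2),(W.inv()*F).magnitude().round(2))
W=M([0,0,1],[0,1,0])*R.from_rotvec([0,0,1.0])
plan([.36,.1,.36],W,20)
E
```

```text
Traceback (most recent call last):
AttributeError: 'float' object has no attribute 'round'
```

Run:
```python
from h import *
S=R.from_rotvec(robot.read_state()['orientation']);F=M([0,0,-1],[1,0,0])
for a in np.arange(-1,2.6,.5):
    W=M([0,0,1],[0,1,0])*R.from_rotvec([0,0,a])
    print(round(a,2),'%.2f %.2f'%((S.inv()*W).magnitude(),(W.inv()*F).magnitude()))
W=M([0,0,1],[0,1,0])*R.from_rotvec([0,0,1.0])
plan([.36,.1,.36],W,20)
```

```text
-1.0 1.58 2.45
-0.5 1.69 2.79
0.0 1.89 3.14
0.5 2.17 2.79
1.0 2.48 2.45
1.5 2.83 2.14
2.0 3.11 1.87
2.5 2.75 1.67
t 0.1 p [0.221 0.557 0.218] q [ 1.11  0.13  1.49  0.    1.52 -0.09] tw/row [-0.009  0.092  0.083] |tw| 2.48
[-15, -19, -7]
[-16, -17, -9]
[-16, -16, -10]
[-16, -15, -12]
[-16, -13, -14]
[-16, -12, -15]
[-15, -10, -17]
[-15, -9, -18]
[-14, -7, -20]
[-12, -6, -21]
[-11, -5, -22]
[-9, -4, -23]
[-7, -3, -24]
[-5, -2, -24]
[-3, -2, -25]
[-1, -1, -25]
[1, -1, -25]
[3, -1, -25]
[6, -1, -24]
[8, -2, -24]
```

```bash
python3 -m pendant '[{"translation":[-15,-19,-25],"twist":[-0.01,0.09,0.08],"grip":1},{"translation":[-16,-17,-20],"twist":[-0.01,0.09,0.08],"grip":1},{"translation":[-16,-16,-15],"twist":[-0.01,0.09,0.08],"grip":1},{"translation":[-16,-15,-15],"twist":[-0.01,0.09,0.08],"grip":1},{"translation":[-16,-13,-15],"twist":[-0.01,0.09,0.08],"grip":1},{"translation":[-16,-12,-15],"twist":[-0.01,0.09,0.08],"grip":1},{"translation":[-15,-10,-17],"twist":[-0.01,0.09,0.08],"grip":1},{"translation":[-15,-9,-18],"twist":[-0.01,0.09,0.08],"grip":1},{"translation":[-14,-7,-20],"twist":[-0.01,0.09,0.08],"grip":1},{"translation":[-12,-6,-21],"twist":[-0.01,0.09,0.08],"grip":1}]' 30
python3 - <<'E'
from h import *
W=M([0,0,1],[0,1,0])*R.from_rotvec([0,0,1.0])
plan([.36,.1,.36],W,10)
E
```

```text
t: 1.1
tool_pos: [0.2915, 0.3218, 0.328]
orientation: [-1.328, -1.821, -0.318]
force: [0.1, -0.0, 0.0]
opening: 0.093
t 1.1 p [0.291 0.322 0.328] q [ 0.07 -0.19  1.86  0.79  1.94 -0.13] tw/row [-0.01   0.091  0.083] |tw| 1.24
[-13, -4, -19]
[-11, -3, -20]
[-10, -2, -21]
[-8, -1, -22]
[-6, 0, -23]
[-4, 1, -23]
[-1, 1, -23]
[1, 1, -23]
[3, 1, -23]
[5, 1, -23]
```

```bash
python3 -m pendant '[{"translation":[-13,-4,-19],"twist":[-0.01,0.09,0.083],"grip":1},{"translation":[-11,-3,-20],"twist":[-0.01,0.09,0.083],"grip":1},{"translation":[-10,-2,-21],"twist":[-0.01,0.09,0.083],"grip":1},{"translation":[-8,-1,-22],"twist":[-0.01,0.09,0.083],"grip":1},{"translation":[-6,0,-23],"twist":[-0.01,0.09,0.083],"grip":1},{"translation":[-4,1,-23],"twist":[-0.01,0.09,0.083],"grip":1},{"translation":[-1,1,-23],"twist":[-0.01,0.09,0.083],"grip":1},{"translation":[1,1,-23],"twist":[-0.01,0.09,0.083],"grip":1},{"translation":[3,1,-23],"twist":[-0.01,0.09,0.083],"grip":1},{"translation":[5,1,-23],"twist":[-0.01,0.09,0.083],"grip":1}]'
python3 - <<'E'
from h import *
F=M([0,0,-1],[1,0,0])
plan([.50,-.234,.30],F,20)
E
```

```text
t: 2.1
tool_pos: [0.357, 0.0884, 0.3592]
orientation: [-1.53, -0.397, -0.453]
force: [0.7, -0.2, 0.1]
opening: 0.0929
t 2.1 p [0.357 0.088 0.359] q [-0.81 -0.    2.1   1.12  2.23  0.35] tw/row [0.044 0.078 0.081] |tw| 2.41
[5, 6, -16]
[7, 5, -16]
[8, 4, -15]
[10, 3, -15]
[11, 1, -14]
[12, 0, -13]
[13, -2, -12]
[14, -4, -11]
[14, -5, -10]
[14, -7, -8]
[14, -8, -7]
[14, -10, -5]
[14, -11, -4]
[13, -12, -2]
[12, -13, -1]
[11, -14, 1]
[10, -15, 2]
[8, -15, 4]
[7, -16, 5]
[5, -16, 6]
```

```bash
python3 -m pendant '[{"translation":[5,6,-16],"twist":[0.044,0.078,0.081],"grip":1},{"translation":[7,5,-16],"twist":[0.044,0.078,0.081],"grip":1},{"translation":[8,4,-15],"twist":[0.044,0.078,0.081],"grip":1},{"translation":[10,3,-15],"twist":[0.044,0.078,0.081],"grip":1},{"translation":[11,1,-14],"twist":[0.044,0.078,0.081],"grip":1},{"translation":[12,0,-13],"twist":[0.044,0.078,0.081],"grip":1},{"translation":[13,-2,-12],"twist":[0.044,0.078,0.081],"grip":1},{"translation":[14,-4,-11],"twist":[0.044,0.078,0.081],"grip":1},{"translation":[14,-5,-10],"twist":[0.044,0.078,0.081],"grip":1},{"translation":[14,-7,-8],"twist":[0.044,0.078,0.081],"grip":1}]'
python3 - <<'E'
from h import *
F=M([0,0,-1],[1,0,0])
plan([.51,-.234,.29],F,10)
E
```

```text
t: 3.1
tool_pos: [0.4284, -0.084, 0.3233]
orientation: [-0.837, 0.724, -0.249]
force: [0.1, -0.6, -0.1]
opening: 0.093
t 3.1 p [ 0.428 -0.084  0.323] q [-1.2   0.35  2.27  1.52  2.14  1.16] tw/row [0.042 0.075 0.077] |tw| 1.15
[15, -8, -5]
[14, -9, -3]
[14, -10, -2]
[13, -12, 0]
[12, -12, 1]
[11, -13, 2]
[10, -14, 4]
[8, -14, 5]
[7, -15, 6]
[5, -15, 7]
```

```bash
python3 -m pendant '[{"translation":[15,-8,-5],"twist":[0.042,0.075,0.077],"grip":1},{"translation":[14,-9,-3],"twist":[0.042,0.075,0.077],"grip":1},{"translation":[14,-10,-2],"twist":[0.042,0.075,0.077],"grip":1},{"translation":[13,-12,0],"twist":[0.042,0.075,0.077],"grip":1},{"translation":[12,-12,1],"twist":[0.042,0.075,0.077],"grip":1},{"translation":[11,-13,2],"twist":[0.042,0.075,0.077],"grip":1},{"translation":[10,-14,4],"twist":[0.042,0.075,0.077],"grip":1},{"translation":[8,-14,5],"twist":[0.042,0.075,0.077],"grip":1},{"translation":[7,-15,6],"twist":[0.042,0.075,0.077],"grip":1},{"translation":[5,-15,7],"twist":[0.042,0.075,0.077],"grip":1}]'
python3 - <<'E'
from h import *
F=M([0,0,-1],[1,0,0])
plan([.533,-.234,.26],F,10)
E
```

```text
t: 4.1
tool_pos: [0.5235, -0.2685, 0.27]
orientation: [0.035, 1.592, 0.034]
force: [0.3, 0.3, -0.0]
opening: 0.0931
t 4.1 p [ 0.524 -0.269  0.27 ] q [-1.24 -0.24  2.5   1.77  1.3   2.48] tw/row [-0.    -0.002 -0.004] |tw| 0.05
[1, 3, 1]
[1, 3, 1]
[1, 3, 1]
[1, 3, 1]
[1, 3, 1]
[1, 3, 1]
[1, 3, 1]
[1, 3, 1]
[1, 3, 1]
[1, 3, 1]
```

```bash
python3 -m pendant '[{"translation":[0,4,1],"twist":[-0.05,0,0],"grip":1},{"translation":[0,4,1],"twist":[-0.05,0,0],"grip":1},{"translation":[0,4,1],"twist":[-0.05,0,0],"grip":1},{"translation":[0,4,0],"twist":[-0.05,0,0],"grip":1},{"translation":[0,4,0],"twist":[-0.05,0,0],"grip":1},{"translation":[0,4,0],"twist":[-0.05,0,0],"grip":1},{"translation":[0,4,-1],"twist":[-0.05,0,0],"grip":1},{"translation":[0,4,-1],"twist":[-0.05,0,0],"grip":1},{"translation":[0,4,-2],"twist":[-0.05,0,0],"grip":1},{"translation":[0,4,-2],"twist":[-0.05,0,0],"grip":1}]'
python3 - <<'E'
from h import *
c,s=np.cos(.5),np.sin(.5);F=M([0,0,-1],[c,s,0])
plan([.514+.019*c,-.234+.019*s,.24],F,10)
a,_=snap('top','t1');b,_=snap('side','s1')
A=cv2.resize(cv2.cvtColor(a[130:300,250:450],4),None,fx=2,fy=2);B=cv2.resize(cv2.cvtColor(b[140:310,150:350],4),None,fx=2,fy=2);cv2.imwrite('pics/c2.png',np.hstack([A,B]))
E
```

```text
t: 5.1
tool_pos: [0.5118, -0.2312, 0.2741]
orientation: [-0.371, 1.548, 0.439]
force: [-0.5, 0.3, -0.7]
opening: 0.0928
t 5.1 p [ 0.512 -0.231  0.274] q [-1.27  0.19  2.08  1.43  1.73  2.47] tw/row [ 0.002 -0.    -0.005] |tw| 0.05
[3, -1, 2]
[3, -1, 2]
[3, -1, 2]
[3, 0, 2]
[3, 0, 2]
[3, 0, 2]
[3, 0, 2]
[3, 0, 2]
[3, 0, 2]
[3, 0, 2]
```

View pics/c2.png

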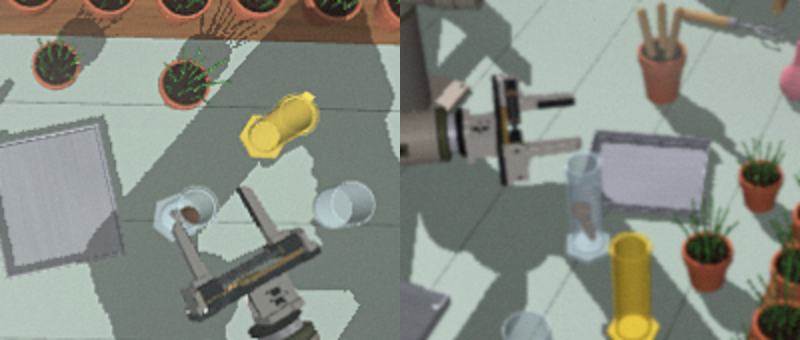

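Top crop (left): the fingertips at (175,215) and (240,190) straddle the beaker rim at (202,203). Side crop: the hand is level above the beaker. I'll check the calibration against the tool's own position.

Run:
```python
from h import *
print(plane('top',[(250+175/2,130+222/2),(250+241/2,130+190/2)],.274), plane('top',[(250+202.5/2,130+205/2)],.19))
s=robot.read_state();r=R.from_rotvec(s['orientation']);print(s['tool_pos']+r.apply([[0,.046,0],[0,-.046,0]]))
d=np.load('pics/t1.npy');k,D,T=K('top')
print(proj('top',s['tool_pos']),proj('top',[.514,-.234,.19]))
```

```text
[[ 0.48567539 -0.18718415  0.274     ]
 [ 0.53106703 -0.27764465  0.274     ]] [[ 0.51795262 -0.2416859   0.19      ]]
[[ 0.48952684 -0.19196382  0.27632542]
 [ 0.53471128 -0.27199844  0.27222357]]
[[353.93575217 231.5759085 ]] [[348.64350148 233.79485248]]
```

```bash
python3 -m pendant '[{"translation":[0,-3,7],"twist":[0.005,0,-0.02],"grip":1},{"translation":[0,-3,7],"twist":[0.005,0,-0.02],"grip":1},{"translation":[10,0,5],"twist":[0.005,0,-0.01],"grip":1},{"translation":[15,0,0],"twist":[0,0,0],"grip":1},{"translation":[15,0,0],"twist":[0,0,0],"grip":1},{"translation":[15,0,0],"twist":[0,0,0],"grip":1},{"translation":[15,0,0],"twist":[0,0,0],"grip":1},{"translation":[15,0,0],"twist":[0,0,0],"grip":1},{"translation":[0,0,0],"twist":[0,0,0],"grip":1},{"translation":[0,0,0],"twist":[0,0,0],"grip":1}]'
python3 - <<'E'
from h import *
c,s=np.cos(.5),np.sin(.5);F=M([0,0,-1],[c,s,0])
plan([.532,-.227,.1],F,10)
snap('top','t2');snap('side','s2')
b=cv2.imread('pics/s2.png');a=cv2.imread('pics/t2.png')
cv2.imwrite('pics/c3.png',np.hstack([cv2.resize(a[180:290,290:410],None,fx=3.3,fy=3.3),cv2.resize(b[190:300,180:300],None,fx=3.3,fy=3.3)]))
E
```

```text
t: 6.2
tool_pos: [0.5373, -0.2254, 0.1861]
orientation: [-0.398, 1.539, 0.369]
force: [-0.7, -0.2, -0.0]
opening: 0.0933
t 6.2 p [ 0.537 -0.225  0.186] q [-1.22  0.41  2.05  1.46  1.65  2.23] tw/row [-0.001 -0.001  0.002] |tw| 0.02
[9, 0, 0]
[9, 0, 0]
[9, 0, 0]
[9, 0, -1]
[9, 0, -1]
[9, 0, -1]
[9, 0, -1]
[9, 0, -1]
[9, 0, -1]
[9, 0, -1]
```

View pics/c3.png

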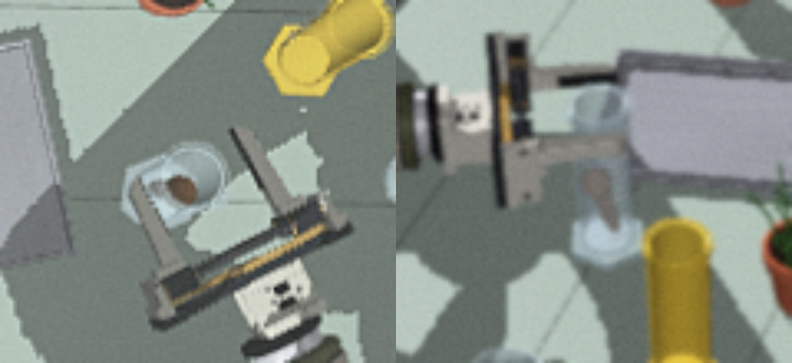

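Top crop: the rim centre at (195,177) lies 20 px behind the tip midpoint at (188,158) and within 2 px of the jaw midline. That's centred, so I'll go down and grip.

```bash
python3 -m pendant '[{"translation":[11,0,-1],"twist":[0,0,0.002],"grip":1},{"translation":[11,0,-1],"twist":[0,0,0.002],"grip":1},{"translation":[11,0,-1],"twist":[0,0,0.002],"grip":1},{"translation":[11,0,0],"twist":[0,0,0.002],"grip":1},{"translation":[11,0,0],"twist":[0,0,0],"grip":1},{"translation":[11,0,0],"twist":[0,0,0],"grip":1},{"translation":[11,0,0],"twist":[0,0,0],"grip":1},{"translation":[9,0,0],"twist":[0,0,0],"grip":1},{"translation":[0,0,0],"twist":[0,0,0],"grip":1},{"translation":[0,0,0],"twist":[0,0,0],"grip":1}]'
python3 - <<'E'
from h import *
c,s=np.cos(.5),np.sin(.5);F=M([0,0,-1],[c,s,0])
plan([.532,-.227,.1],F,1)
E
```

```text
t: 7.3
tool_pos: [0.5344, -0.2303, 0.0939]
orientation: [-0.394, 1.542, 0.369]
force: [-0.3, 0.5, 0.2]
opening: 0.0931
t 7.3 p [ 0.534 -0.23   0.094] q [-1.23  0.67  1.95  1.44  1.63  2.07] tw/row [-0.014 -0.009  0.014] |tw| 0.02
[-6, 4, -1]
```

```bash
python3 -m pendant '[{"translation":[0,2,0],"twist":[0,0,0],"grip":1},{"translation":[0,0,0],"twist":[0,0,0],"grip":0.5},{"translation":[0,0,0],"twist":[0,0,0],"grip":0.35},{"translation":[0,0,0],"twist":[0,0,0],"grip":0.2},{"translation":[0,0,0],"twist":[0,0,0],"grip":0},{"translation":[0,0,0],"twist":[0,0,0],"grip":-1},{"translation":[0,0,0],"twist":[0,0,0],"grip":-1},{"translation":[0,0,0],"twist":[0,0,0],"grip":-1},{"translation":[0,0,0],"twist":[0,0,0],"grip":-1},{"translation":[0,0,0],"twist":[0,0,0],"grip":-1}]' 35
python3 -c "
from h import *
print(robot.read_state())"
```

```text
t: 8.3
tool_pos: [0.5334, -0.2281, 0.0958]
orientation: [-0.397, 1.54, 0.369]
force: [-1.6, 0.4, 0.9]
opening: 0.0571
{'t': 8.3, 'q': array([-1.22572733,  0.66174488,  1.9585856 ,  1.44262291,  1.63516478,
        2.07083963]), 'dq': array([ 0.00045014, -0.00027962, -0.00011042,  0.00124065, -0.00084178,
       -0.00069131]), 'joint_torque': array([-4.30324450e-01, -5.08457530e+01, -1.93789101e+01,  3.70577484e+00,
        5.64142987e+00,  3.36429721e-02]), 'tool_pos': array([ 0.53340135, -0.22814595,  0.09579054]), 'orientation': array([-0.3971631 ,  1.54017261,  0.36878293]), 'force': array([-1.55264362,  0.39104815,  0.88088161]), 'wrist_torque': array([-0.12736409,  0.39018349,  0.19815649]), 'opening': 0.05713772581645671}
```

```bash
python3 -m pendant '[{"translation":[-6,0,0],"twist":[0,0,0],"grip":-1},{"translation":[-10,0,0],"twist":[0,0,0],"grip":-1},{"translation":[-14,0,0],"twist":[0,0,0],"grip":-1},{"translation":[-15,3,8],"twist":[0,0,0],"grip":-1},{"translation":[-15,6,14],"twist":[0,0,0],"grip":-1},{"translation":[-15,8,18],"twist":[0,0,0],"grip":-1},{"translation":[-15,8,20],"twist":[0,0,0],"grip":-1},{"translation":[-15,8,20],"twist":[0,0,0],"grip":-1},{"translation":[-12,8,18],"twist":[0,0,0],"grip":-1},{"translation":[-6,4,10],"twist":[0,0,0],"grip":-1}]'
python3 - <<'E'
from h import *
c,s=np.cos(.5),np.sin(.5);F=M([0,0,-1],[c,s,0])
plan([.614,-.126,.2],F*R.from_rotvec([0,0,-2.27]),20)
E
```

```text
t: 9.3
tool_pos: [0.6099, -0.1345, 0.2222]
orientation: [-0.391, 1.548, 0.365]
force: [0.0, -0.2, -4.5]
opening: 0.0574
t 9.3 p [ 0.61  -0.135  0.222] q [-0.97  0.23  2.17  1.65  1.48  2.29] tw/row [ 0.    -0.001 -0.113] |tw| 2.26
[1, 0, 0]
[1, 0, 0]
[1, 1, 0]
[1, 1, 0]
[1, 1, 0]
[1, 1, 0]
[1, 1, 0]
[1, 1, 0]
[0, 1, 0]
[0, 1, 0]
[0, 1, 0]
[0, 1, 0]
[0, 1, 0]
[0, 1, 0]
[0, 1, 0]
[0, 1, 0]
[-1, 1, 0]
[-1, 1, 0]
[-1, 1, 0]
[-1, 1, 0]
```

```bash
python3 -m pendant '[{"translation":[0,0,0],"twist":[0,0,-0.08],"grip":-1},{"translation":[1,0,0],"twist":[0,0,-0.13],"grip":-1},{"translation":[1,1,0],"twist":[0,0,-0.145],"grip":-1},{"translation":[1,1,0],"twist":[0,0,-0.145],"grip":-1},{"translation":[1,1,0],"twist":[0,0,-0.145],"grip":-1},{"translation":[1,1,0],"twist":[0,0,-0.145],"grip":-1},{"translation":[1,1,0],"twist":[0,0,-0.145],"grip":-1},{"translation":[1,1,0],"twist":[0,0,-0.145],"grip":-1},{"translation":[0,1,0],"twist":[0,0,-0.145],"grip":-1},{"translation":[0,1,0],"twist":[0,0,-0.12],"grip":-1}]'
python3 - <<'E'
from h import *
c,s=np.cos(.5),np.sin(.5);F=M([0,0,-1],[c,s,0])
plan([.614,-.126,.15],F*R.from_rotvec([0,0,-2.27]),10)
E
```

```text
t: 10.3
tool_pos: [0.6075, -0.1302, 0.2105]
orientation: [-1.326, 0.961, -0.715]
force: [0.3, 0.0, -3.4]
opening: 0.0573
t 10.3 p [ 0.608 -0.13   0.21 ] q [-0.97  0.25  2.18  1.65  1.48  0.88] tw/row [ 0.002 -0.001 -0.087] |tw| 0.87
[1, 6, 1]
[0, 6, 1]
[0, 6, 1]
[-1, 6, 1]
[-1, 6, 1]
[-2, 6, 1]
[-2, 6, 1]
[-3, 5, 1]
[-3, 5, 1]
[-4, 5, 1]
```

```bash
python3 -m pendant '[{"translation":[1,10,1],"twist":[0,0,0],"grip":-1},{"translation":[1,12,1],"twist":[0,0,-0.03],"grip":-1},{"translation":[0,12,1],"twist":[0,0,-0.08],"grip":-1},{"translation":[-1,10,1],"twist":[0,0,-0.11],"grip":-1},{"translation":[-2,8,1],"twist":[0,0,-0.12],"grip":-1},{"translation":[-2,6,1],"twist":[0,0,-0.12],"grip":-1},{"translation":[-1,3,1],"twist":[0,0,-0.12],"grip":-1},{"translation":[0,0,0],"twist":[0,0,-0.12],"grip":-1},{"translation":[0,0,0],"twist":[0,0,-0.12],"grip":-1},{"translation":[0,0,0],"twist":[0,0,-0.08],"grip":-1}]'
python3 - <<'E'
from h import *
c,s=np.cos(.5),np.sin(.5);F=M([0,0,-1],[c,s,0])
plan([.614,-.126,.15],F*R.from_rotvec([0,0,-2.27]),1)
print(robot.read_state()['force'])
snap('top','t3');snap('side','s3')
b=cv2.imread('pics/s3.png');a=cv2.imread('pics/t3.png')
cv2.imwrite('pics/c4.png',np.hstack([cv2.resize(a[160:280,230:380],None,fx=2.6,fy=2.6),cv2.resize(b[160:280,190:340],None,fx=2.6,fy=2.6)]))
E
```

```text
t: 11.3
tool_pos: [0.6072, -0.1199, 0.1378]
orientation: [-1.76, 0.326, -1.374]
force: [0.9, 0.5, -2.5]
opening: 0.0571
t 11.3 p [ 0.607 -0.12   0.138] q [-0.95  0.44  2.14  1.68  1.47 -0.18] tw/row [0.035 0.001 0.027] |tw| 0.04
[15, -4, 3]
[ 0.90537961  0.51239048 -2.54914778]
```

View pics/c4.png

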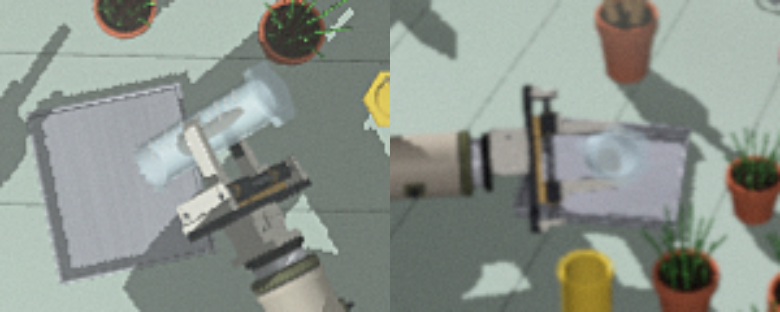

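Top crop: the beaker is tipped with its mouth over the tray at (150,170). A brownish shape at (215,125) suggests the dibber is still sliding inside. I'll wait a second with slightly more tilt.

```bash
python3 -m pendant '[{"translation":[0,0,0],"twist":[0,0,-0.05],"grip":-1},{"translation":[0,0,0],"twist":[0,0,-0.05],"grip":-1},{"translation":[0,0,0],"twist":[0,0,0],"grip":-1},{"translation":[0,0,0],"twist":[0,0,0],"grip":-1},{"translation":[0,0,0],"twist":[0,0,0],"grip":-1},{"translation":[0,0,0],"twist":[0,0,0],"grip":-1},{"translation":[0,0,0],"twist":[0,0,0],"grip":-1},{"translation":[0,0,0],"twist":[0,0,0],"grip":-1},{"translation":[0,0,0],"twist":[0,0,0],"grip":-1},{"translation":[0,0,0],"twist":[0,0,0],"grip":-1}]'
python3 - <<'E'
from h import *
print(robot.read_state()['force'])
snap('top','t4');snap('side','s4')
b=cv2.imread('pics/s4.png');a=cv2.imread('pics/t4.png')
cv2.imwrite('pics/c5.png',np.hstack([cv2.resize(a[160:280,230:380],None,fx=2.6,fy=2.6),cv2.resize(b[160:280,190:340],None,fx=2.6,fy=2.6)]))
E
```

```text
t: 12.4
tool_pos: [0.607, -0.1202, 0.1363]
orientation: [-1.788, 0.266, -1.425]
force: [0.8, 0.8, -3.8]
opening: 0.0571
[ 0.75375733  0.75652126 -3.78990856]
```

View pics/c5.png

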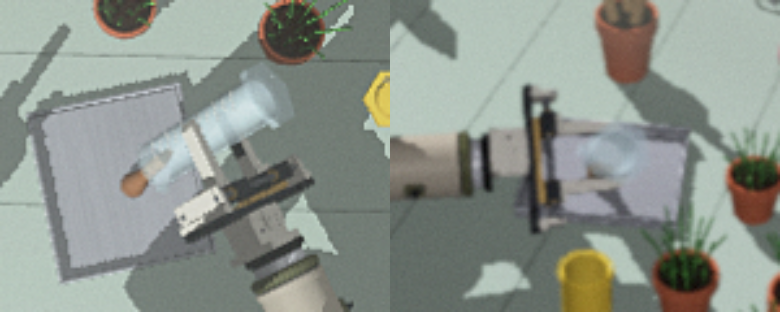

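The dibber's knob rests in the tray at (133,183) and its point is still in the mouth. I'll draw the beaker off along its own axis (tool +x).

```bash
python3 -m pendant '[{"translation":[6,0,0],"twist":[0,0,0],"grip":-1},{"translation":[10,0,0],"twist":[0,0,0],"grip":-1},{"translation":[12,0,0],"twist":[0,0,0],"grip":-1},{"translation":[12,0,0],"twist":[0,0,0],"grip":-1},{"translation":[12,0,0],"twist":[0,0,0],"grip":-1},{"translation":[12,0,0],"twist":[0,0,0],"grip":-1},{"translation":[12,0,0],"twist":[0,0,0],"grip":-1},{"translation":[12,0,0],"twist":[0,0,0],"grip":-1},{"translation":[12,0,0],"twist":[0,0,0],"grip":-1},{"translation":[8,0,0],"twist":[0,0,0],"grip":-1}]'
python3 - <<'E'
from h import *
print(robot.read_state()['force'])
c,s=np.cos(.5),np.sin(.5);F=M([0,0,-1],[c,s,0])
plan([.555,-.25,.22],F,20)
a,_=snap('top','t5');snap('side','s5')
b=cv2.imread('pics/s5.png');a=cv2.imread('pics/t5.png')
cv2.imwrite('pics/c6.png',np.hstack([cv2.resize(a[160:280,230:380],None,fx=2.6,fy=2.6),cv2.resize(b[160:280,190:340],None,fx=2.6,fy=2.6)]))
E
```

```text
t: 13.5
tool_pos: [0.6467, -0.1921, 0.2214]
orientation: [-1.788, 0.265, -1.426]
force: [0.3, 0.1, -2.5]
opening: 0.0575
[ 0.26695481  0.1147453  -2.52037123]
t 13.5 p [ 0.647 -0.192  0.221] q [-0.97  0.35  2.    1.64  1.46 -0.01] tw/row [ 0.001 -0.002  0.118] |tw| 2.37
[0, 0, -5]
[0, 0, -5]
[0, 0, -5]
[0, 0, -5]
[0, 0, -5]
[0, 0, -5]
[0, 0, -5]
[0, 0, -5]
[0, 0, -5]
[0, 0, -5]
[0, 0, -5]
[0, 0, -5]
[0, 0, -5]
[0, 0, -5]
[0, 0, -5]
[0, 0, -5]
[0, 0, -5]
[0, 0, -5]
[0, 0, -5]
[0, 0, -5]
```

View pics/c6.png

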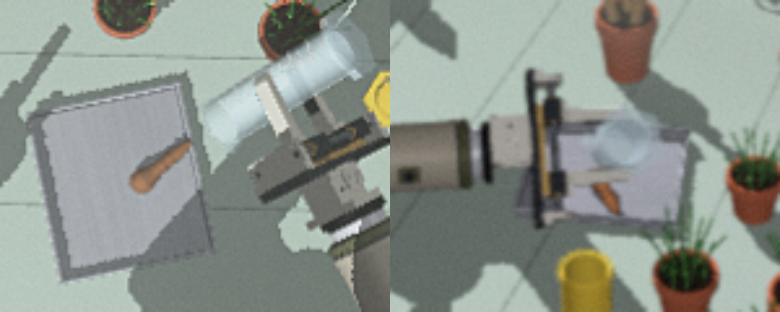

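The dibber lies in the tray from knob (137,183) to point (190,143), and the beaker is clear of it. Now I'll raise and roll the beaker back upright.

```bash
python3 -m pendant '[{"translation":[5,-5,-8],"twist":[0,0,0.05],"grip":-1},{"translation":[6,-5,-9],"twist":[0,0,0.1],"grip":-1},{"translation":[5,-6,-9],"twist":[0,0,0.13],"grip":-1},{"translation":[4,-6,-9],"twist":[0,0,0.13],"grip":-1},{"translation":[0,0,-9],"twist":[0,0,0.13],"grip":-1},{"translation":[0,0,-9],"twist":[0,0,0.13],"grip":-1},{"translation":[0,0,-8],"twist":[0,0,0.13],"grip":-1},{"translation":[0,0,-8],"twist":[0,0,0.13],"grip":-1},{"translation":[0,0,-8],"twist":[0,0,0.13],"grip":-1},{"translation":[0,0,-6],"twist":[0,0,0.13],"grip":-1}]'
python3 - <<'E'
from h import *
c,s=np.cos(.5),np.sin(.5);F=M([0,0,-1],[c,s,0])
plan([.540,-.241,.2],F,10)
E
```

```text
t: 14.6
tool_pos: [0.5699, -0.2264, 0.2481]
orientation: [-1.169, 1.127, -0.495]
force: [0.6, 0.4, -3.2]
opening: 0.0572
t 14.6 p [ 0.57  -0.226  0.248] q [-1.15  0.25  2.05  1.51  1.6   1.28] tw/row [ 0.    -0.004  0.112] |tw| 1.12
[2, 4, -3]
[3, 4, -3]
[3, 4, -3]
[3, 4, -3]
[4, 3, -3]
[4, 3, -3]
[4, 2, -3]
[5, 2, -3]
[5, 1, -3]
[5, 1, -3]
```

```bash
python3 -m pendant '[{"translation":[2,4,-3],"twist":[0,-0.004,0.13],"grip":-1},{"translation":[3,4,-3],"twist":[0,-0.004,0.13],"grip":-1},{"translation":[3,4,-3],"twist":[0,-0.004,0.13],"grip":-1},{"translation":[3,4,-3],"twist":[0,-0.004,0.13],"grip":-1},{"translation":[4,3,-3],"twist":[0,-0.004,0.13],"grip":-1},{"translation":[4,3,-3],"twist":[0,-0.004,0.13],"grip":-1},{"translation":[4,2,-3],"twist":[0,-0.004,0.13],"grip":-1},{"translation":[5,2,-3],"twist":[0,-0.004,0.12],"grip":-1},{"translation":[5,1,-3],"twist":[0,-0.004,0.07],"grip":-1},{"translation":[0,0,0],"twist":[0,0,0.02],"grip":-1}]'
python3 - <<'E'
from h import *
G=R.from_rotvec([-.397,1.540,.369]) # orientation at grasp
plan([.540,-.241,.102],G,10)
E
```

```text
t: 15.6
tool_pos: [0.5396, -0.2307, 0.1978]
orientation: [-0.351, 1.549, 0.441]
force: [0.7, 0.0, -3.0]
opening: 0.0571
t 15.6 p [ 0.54  -0.231  0.198] q [-1.21  0.4   2.03  1.46  1.67  2.34] tw/row [ 0.002  0.001 -0.008] |tw| 0.08
[10, -1, 0]
[10, -1, 0]
[10, -1, 0]
[10, -1, 0]
[10, -1, 0]
[10, -1, 0]
[10, -1, 0]
[10, -1, 0]
[10, -1, 0]
[10, -1, 0]
```

```bash
python3 -m pendant '[{"translation":[10,-1,0],"twist":[0.002,0,-0.015],"grip":-1},{"translation":[12,-1,0],"twist":[0.002,0,-0.015],"grip":-1},{"translation":[12,-1,0],"twist":[0.002,0,-0.015],"grip":-1},{"translation":[12,-1,0],"twist":[0.002,0,-0.015],"grip":-1},{"translation":[12,-1,0],"twist":[0.002,0,-0.01],"grip":-1},{"translation":[10,-1,0],"twist":[0.002,0,-0.01],"grip":-1},{"translation":[10,-1,0],"twist":[0.002,0,0],"grip":-1},{"translation":[6,-1,0],"twist":[0.002,0,0],"grip":-1},{"translation":[0,0,0],"twist":[0,0,0],"grip":-1},{"translation":[0,0,0],"twist":[0,0,0],"grip":-1}]'
python3 - <<'E'
from h import *
G=R.from_rotvec([-.397,1.540,.369])
plan([.540,-.241,.096],G,1)
snap('top','t6');snap('side','s6')
b=cv2.imread('pics/s6.png');a=cv2.imread('pics/t6.png')
cv2.imwrite('pics/c7.png',np.hstack([cv2.resize(a[160:280,230:380],None,fx=2.6,fy=2.6),cv2.resize(b[190:310,180:330],None,fx=2.6,fy=2.6)]))
E
```

```text
t: 16.6
tool_pos: [0.5442, -0.2369, 0.1108]
orientation: [-0.409, 1.529, 0.355]
force: [0.4, -0.1, -2.9]
opening: 0.0572
t 16.6 p [ 0.544 -0.237  0.111] q [-1.21  0.64  1.94  1.46  1.64  2.09] tw/row [-0.     0.007  0.018] |tw| 0.02
[15, -1, -6]
```

View pics/c7.png

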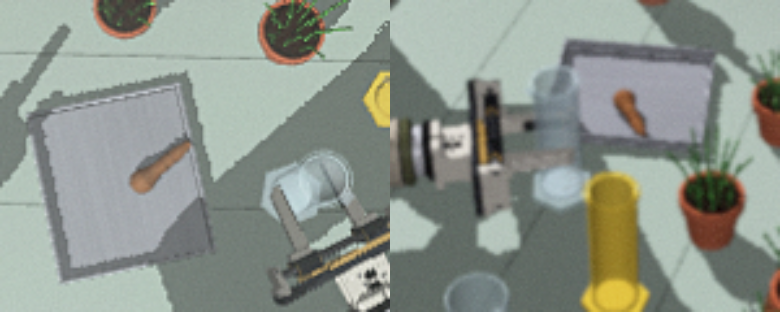

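The beaker is upright and empty in the jaws at (320,190), and the dibber is in the tray. I'll lower slowly to contact.

```bash
python3 -m pendant '[{"translation":[3,0,0],"twist":[0,0.004,0.01],"grip":-1},{"translation":[3,0,0],"twist":[0,0.003,0.008],"grip":-1},{"translation":[3,0,0],"twist":[0,0,0],"grip":-1},{"translation":[2,0,0],"twist":[0,0,0],"grip":-1},{"translation":[2,0,0],"twist":[0,0,0],"grip":-1},{"translation":[0,0,0],"twist":[0,0,0],"grip":-1},{"translation":[0,0,0],"twist":[0,0,0],"grip":-1},{"translation":[0,0,0],"twist":[0,0,0],"grip":-1},{"translation":[0,0,0],"twist":[0,0,0],"grip":-1},{"translation":[0,0,0],"twist":[0,0,0],"grip":-1}]'
```

```text
t: 17.7
tool_pos: [0.5444, -0.2378, 0.098]
orientation: [-0.398, 1.541, 0.367]
force: [-0.0, -0.2, -3.0]
opening: 0.0569
```

```bash
python3 -m pendant '[{"translation":[1,0,0],"twist":[0,0,0],"grip":-1},{"translation":[1,0,0],"twist":[0,0,0],"grip":-1},{"translation":[1,0,0],"twist":[0,0,0],"grip":-1},{"translation":[0,0,0],"twist":[0,0,0],"grip":-1},{"translation":[0,0,0],"twist":[0,0,0],"grip":-1},{"translation":[0,0,0],"twist":[0,0,0],"grip":-1},{"translation":[0,0,0],"twist":[0,0,0],"grip":-1},{"translation":[0,0,0],"twist":[0,0,0],"grip":-1},{"translation":[0,0,0],"twist":[0,0,0],"grip":-1},{"translation":[0,0,0],"twist":[0,0,0],"grip":-1}]'
```

```text
t: 18.7
tool_pos: [0.5445, -0.2379, 0.0959]
orientation: [-0.399, 1.539, 0.367]
force: [0.4, 0.4, -2.0]
opening: 0.0571
```

Contact has begun: the carried load has dropped to 2 N. One more millimetre, then I'll open.

```bash
python3 -m pendant '[{"translation":[1,0,0],"twist":[0,0,0],"grip":-1},{"translation":[0,0,0],"twist":[0,0,0],"grip":-1},{"translation":[0,0,0],"twist":[0,0,0],"grip":0.25},{"translation":[0,0,0],"twist":[0,0,0],"grip":0.3},{"translation":[0,0,0],"twist":[0,0,0],"grip":0.4},{"translation":[0,0,0],"twist":[0,0,0],"grip":0.6},{"translation":[0,0,0],"twist":[0,0,0],"grip":0.8},{"translation":[0,0,0],"twist":[0,0,0],"grip":1},{"translation":[0,0,0],"twist":[0,0,0],"grip":1},{"translation":[0,0,0],"twist":[0,0,0],"grip":1}]'
python3 - <<'E'
from h import *
snap('top','t7');snap('side','s7')
b=cv2.imread('pics/s7.png');a=cv2.imread('pics/t7.png')
cv2.imwrite('pics/c8.png',np.hstack([cv2.resize(a[170:270,280:400],None,fx=3.3,fy=3.3),cv2.resize(b[190:290,180:300],None,fx=3.3,fy=3.3)]))
E
```

```text
t: 19.7
tool_pos: [0.5447, -0.2385, 0.0958]
orientation: [-0.399, 1.537, 0.366]
force: [0.4, -0.8, -0.4]
opening: 0.0929
```

View pics/c8.png

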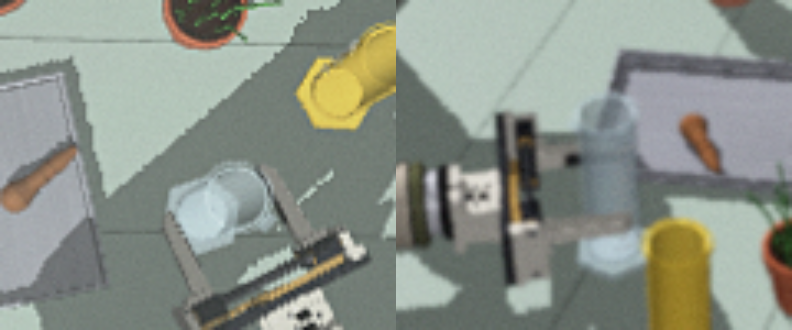

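The beaker stands free with the fingers open on both sides. I'll withdraw straight back.

```bash
python3 -m pendant '[{"translation":[0,0,-5],"twist":[0,0,0],"grip":1},{"translation":[0,0,-10],"twist":[0,0,0],"grip":1},{"translation":[0,0,-10],"twist":[0,0,0],"grip":1},{"translation":[0,0,-12],"twist":[0,0,0],"grip":1},{"translation":[0,0,-12],"twist":[0,0,0],"grip":1},{"translation":[0,0,-12],"twist":[0,0,0],"grip":1},{"translation":[0,0,-12],"twist":[0,0,0],"grip":1},{"translation":[0,0,-12],"twist":[0,0,0],"grip":1},{"translation":[0,0,-10],"twist":[0,0,0],"grip":1},{"translation":[0,0,0],"twist":[0,0,0],"grip":1}]'
python3 - <<'E'
from h import *
a,d=snap('top','t8');b,_=snap('side','s8')
def mid(img,roi):
    x0,x1,y0,y1=roi;h=cv2.cvtColor(img,cv2.COLOR_RGB2HSV)[y0:y1,x0:x1]
    m=((h[...,0]<18)&(h[...,1]>70)).astype(np.uint8);n,l,s,c=cv2.connectedComponentsWithStats(m);i=1+s[1:,4].argmax()
    pts=np.argwhere(l==i)[:,::-1]+[x0,y0];r=cv2.minAreaRect(pts.astype(np.float32));print(s[i,4],r);return r[0],pts
rt,pt=mid(a,(240,312,195,265));rs,_=mid(b,(235,310,205,252))
P=tri(ray('top',[rt]),ray('side',[rs]));print('dibber',P)
C=np.array([.5386,-.0264]);th=.225;q=P[:2]-C;print('in tray',q@[np.cos(th),np.sin(th)],q@[-np.sin(th),np.cos(th)])
k,D,T=K('top');z=d[pt[:,1],pt[:,0]];u=cv2.undistortPoints(pt.astype(float).reshape(-1,1,2),k,D).reshape(-1,2)
w=np.c_[u[:,0]*z,-u[:,1]*z,-z]@T[:3,:3].T+T[:3,3];print('depth heights',np.percentile(w[:,2],[5,50,95]))
cv2.imwrite('pics/c9.png',np.hstack([cv2.resize(cv2.cvtColor(a,4)[140:280,90:450],(510,198)),cv2.resize(cv2.cvtColor(b,4)[190:290,180:300],(238,198))]))
E
```

```text
t: 20.8
tool_pos: [0.4522, -0.2884, 0.0965]
orientation: [-0.398, 1.538, 0.364]
force: [0.1, 0.5, 0.2]
opening: 0.0931
141 ((292.005615234375, 224.30897521972656), (7.737985134124756, 26.817949295043945), 57.9946174621582)
99 ((272.0000305175781, 233.00001525878906), (18.782970428466797, 7.155416965484619), 63.43495178222656)
dibber [ 0.55738387 -0.07730191  0.02332225]
in tray 0.00695386785018676 -0.05380967883379078
depth heights [0.02464358 0.02990963 0.03561641]
```

View pics/c9.png

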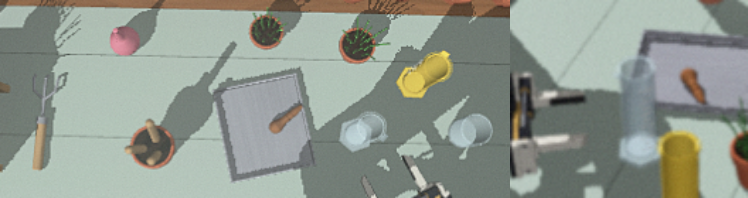

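```bash
python3 -c "
from plant import robot
print(robot.close_job())"
```

```text
the job is handed in; nothing more can be done
None
```

The dibber is in the steel tray, and the empty beaker stands upright on the ledge, clear of the tray. I handed the job in at about 21 s of the 61 s; it reported no verdict.

I gripped the clear beaker from the side at 35 N and lifted it. I tipped it about 135° over the tray and drew it off the dibber along its own axis. Then I rolled it upright, set it down about 10 mm from where it started, let go and backed away.

**Dibber:** the last check put its middle about 7 mm (tray x) and −54 mm (tray y) from the tray centre. Its middle is about 23 mm high, against limits of ±100 mm, ±90 mm and 35 mm. The depth reading puts its upper surface at 25 to 36 mm. Its tip lies at or on the tray wall.

**Beaker:** in the last picture it stands upright and free, and the hand no longer touches it. I judged its upright angle by eye and did not measure it.

**Bystanders:** they all look unmoved in the last picture, also judged by eye.

No check failed or disagreed.

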